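# Gauge the bored chair-joint blocks and pull out the tight one

## Task

Take the plug gauge from its stand and, working along the board from the robot's left to its right, try it upright in the hole of each of the three blocks: gently down until it goes in to the collar or is stopped. Put the gauge back upright in its stand; then set every block that it would not pass flat in the grey reject tray (not dropped), and leave the blocks that it passes lying in their places on the board. Do not disturb the tins, bottle, spool and tools around.

Things in the scene. Friction and masses are not known exactly. Their poses are not given: they have to be found in the camera images.
- rack: flat plywood board, 170 x 310 mm, fixed to the table, top 15 mm above the table; origin at the centre of its underside; x along its short side (away from the robot), y along its long side. Three places for blocks in a row along y, 105 mm apart; low wooden strips up to 12 mm wide, 8 mm above the board's top, part them half-way and run along both ends.
- place_left (a point): the left place on the board (+105 mm along the board's y), at the height of the board's top; left is the robot's own left (+y). Axes as the board's.
- place_middle (a point): the middle place on the board (0 mm along the board's y), at the height of the board's top; left is the robot's own left (+y). Axes as the board's.
- place_right (a point): the right place on the board (-105 mm along the board's y), at the height of the board's top; left is the robot's own left (+y). Axes as the board's.
- block_a_center (a point): centre (25 mm up) of a loose wooden block, 120 mm long (x) x 52 wide (y) x 50 tall (z), 0.2 kg, flat on one of the three places (any letter on any place), up to 0.2 rad askew of the board's x. An upright round hole runs through it 28 mm from the centre along +x; two dark dots mark the solid end. Blocks differ only in the bore: 31 mm if right, 25 mm if tight.
- block_a_hole (a point): centre of the mouth of the hole in block_a, at its top face; axes as the block's, z up
- block_b_center (a point): centre (25 mm up) of a loose wooden block, 120 mm long (x) x 52 wide (y) x 50 tall (z), 0.2 kg, flat on one of the three places (any letter on any place), up to 0.2 rad askew of the board's x. An upright round hole runs through it 28 mm from the centre along +x; two dark dots mark the solid end. Blocks differ only in the bore: 31 mm if right, 25 mm if tight.
- block_b_hole (a point): centre of the mouth of the hole in block_b, at its top face; axes as the block's, z up
- block_c_center (a point): centre (25 mm up) of a loose wooden block, 120 mm long (x) x 52 wide (y) x 50 tall (z), 0.2 kg, flat on one of the three places (any letter on any place), up to 0.2 rad askew of the board's x. An upright round hole runs through it 28 mm from the centre along +x; two dark dots mark the solid end. Blocks differ only in the bore: 31 mm if right, 25 mm if tight.
- block_c_hole (a point): centre of the mouth of the hole in block_c, at its top face; axes as the block's, z up
- stand: dark metal block, 90 x 90 mm, 60 mm tall, fixed to the table left or right of the board, with a round 37 mm hole, 52 mm deep, in the middle of its top, in which the gauge stands; origin at the centre of its underside
- stand_mouth (a point): centre of the mouth of the stand's hole, at its top face
- gauge_grip (a point): middle of the gauge's round wooden handle (26 mm across, 82 mm long), where to hold it. The plug gauge, 0.25 kg, stands upright (z up): below the handle a steel collar, 46 mm across, 6 mm thick, then a steel plug, 28 mm across, 45 mm long, its lowest 12 mm tapering to an 18 mm flat nose. This point is 95 mm above the nose, 44 mm above the collar, 38 mm below the top.
- gauge_tip (a point): centre of the gauge's nose, its lowest end, 95 mm below gauge_grip. In the stand it is 45 mm below the stand's mouth, the collar resting on the stand's top. In a 31 mm hole the plug goes in to its collar (45 mm); in a 25 mm hole its taper stops it about 8 mm in.
- tray: reject tray: grey open plastic tray, 210 mm (its x) x 180 mm (its y), 35 mm tall, walls 6 mm and floor about 6 mm thick, empty, fixed to the table on the other side of the board from the stand; origin at the centre of its underside
- tin_tall: bystander: can, 72 mm across, 125 mm tall, loose, somewhere between the robot's base and the board, to the left; origin at the centre of its underside. Not to be disturbed.
- tin_low: bystander: wide can with a brown label, 84 mm across, 90 mm tall, loose, between the robot's base and the board, to the right; origin at the centre of its underside. Not to be disturbed.
- glue: bystander: white plastic bottle with an orange cap, 60 mm across, 170 mm tall, loose, beside the far left end of the board; origin at the centre of its underside. Not to be disturbed.
- spool: bystander: wooden spool, 80 mm across, 70 mm tall, loose, beside the far right end of the board; origin at the centre of its underside. Not to be disturbed.
- mallet: bystander: hammer, 240 mm long, lying flat, loose, beyond the board; origin at its underside, near its middle. Not to be disturbed.
- brush: bystander: brush, 180 mm long, lying flat, loose, beyond the board; origin at its underside, near its middle. Not to be disturbed.
There are look-alikes about, which are no part of the job. What is shaped like the part that bears block_b_center but blue or pink is not meant.

How it is judged (in metres and radians):
On the way, in this order (a step that is already met when the one before it is completed fails the run):
1. the upright gauge is tried in the block at the left place: 30 mm or more into the hole if it passes, else stopped with its nose 3 mm or more in, pressing with over 1 N (((horizontal distance between block_a_center and place_left below 0.045 m and horizontal distance between gauge_tip and block_a_hole below 0.008 m and angle between gauge_tip's own z axis and vertical below 0.15 rad and z of gauge_tip in the frame of block_a_hole below -0.03 m) or (horizontal distance between block_b_center and place_left below 0.045 m and horizontal distance between gauge_tip and block_b_hole below 0.008 m and angle between gauge_tip's own z axis and vertical below 0.15 rad and z of gauge_tip in the frame of block_b_hole below -0.003 m and contact force between gauge and block_b above 1 N) or (horizontal distance between block_c_center and place_left below 0.045 m and horizontal distance between gauge_tip and block_c_hole below 0.008 m and angle between gauge_tip's own z axis and vertical below 0.15 rad and z of gauge_tip in the frame of block_c_hole below -0.03 m))), for 0.1 s.
2. the upright gauge is tried in the block at the middle place: 30 mm or more into the hole if it passes, else stopped with its nose 3 mm or more in, pressing with over 1 N (((horizontal distance between block_a_center and place_middle below 0.045 m and horizontal distance between gauge_tip and block_a_hole below 0.008 m and angle between gauge_tip's own z axis and vertical below 0.15 rad and z of gauge_tip in the frame of block_a_hole below -0.03 m) or (horizontal distance between block_b_center and place_middle below 0.045 m and horizontal distance between gauge_tip and block_b_hole below 0.008 m and angle between gauge_tip's own z axis and vertical below 0.15 rad and z of gauge_tip in the frame of block_b_hole below -0.003 m and contact force between gauge and block_b above 1 N) or (horizontal distance between block_c_center and place_middle below 0.045 m and horizontal distance between gauge_tip and block_c_hole below 0.008 m and angle between gauge_tip's own z axis and vertical below 0.15 rad and z of gauge_tip in the frame of block_c_hole below -0.03 m))), for 0.1 s.
3. the upright gauge is tried in the block at the right place: 30 mm or more into the hole if it passes, else stopped with its nose 3 mm or more in, pressing with over 1 N (((horizontal distance between block_a_center and place_right below 0.045 m and horizontal distance between gauge_tip and block_a_hole below 0.008 m and angle between gauge_tip's own z axis and vertical below 0.15 rad and z of gauge_tip in the frame of block_a_hole below -0.03 m) or (horizontal distance between block_b_center and place_right below 0.045 m and horizontal distance between gauge_tip and block_b_hole below 0.008 m and angle between gauge_tip's own z axis and vertical below 0.15 rad and z of gauge_tip in the frame of block_b_hole below -0.003 m and contact force between gauge and block_b above 1 N) or (horizontal distance between block_c_center and place_right below 0.045 m and horizontal distance between gauge_tip and block_c_hole below 0.008 m and angle between gauge_tip's own z axis and vertical below 0.15 rad and z of gauge_tip in the frame of block_c_hole below -0.03 m))), for 0.1 s.
At the end, for the whole second after the job is handed in: Tight block flat (0.1 rad) on the tray's floor, centre within 85 mm (tray x) and 70 mm (y) of the tray's; other blocks flat on the board, each within 45 mm of a place; gauge upright (0.1 rad) in the stand, nose within 8 mm of the hole's axis and 38 mm or more deep; all at rest ((horizontal distance between block_a_center and place_left below 0.045 m or horizontal distance between block_a_center and place_middle below 0.045 m or horizontal distance between block_a_center and place_right below 0.045 m) and (horizontal distance between block_c_center and place_left below 0.045 m or horizontal distance between block_c_center and place_middle below 0.045 m or horizontal distance between block_c_center and place_right below 0.045 m) and angle between each of block_a_center, block_b_center, block_c_center, gauge_tip's own z axis and vertical below 0.1 rad and height (world z) of each of block_a_center, block_b_center, block_c_center below 0.05 m and x of block_b_center in the frame of tray between -0.085 and 0.085 m and y of block_b_center in the frame of tray between -0.07 and 0.07 m and height (world z) of block_b_center below 0.04 m and horizontal distance between gauge_tip and stand_mouth below 0.008 m and z of gauge_tip in the frame of stand_mouth below -0.038 m and linear speed of each of block_a, block_b, block_c, gauge below 0.02 m/s); the robot touches nothing.
It fails at once if a bystander is shifted by more than 30 mm (distance of any of tin_tall, tin_low, glue, spool, mallet, brush from where it was at the start of the episode above 0.03 m).
It fails at once if the gauge is forced: it is pushed at a block with more than about 35 N (100 N summed over the wedged contacts) (contact force between gauge and block_a above 100 N or contact force between gauge and block_b above 100 N or contact force between gauge and block_c above 100 N).
It fails at once if a block or the gauge is dropped: it falls faster than 0.8 m/s (about 33 mm) with no finger on it ((linear speed of block_a above 0.8 m/s and contact force between the fingers and block_a below 0.1 N) or (linear speed of block_b above 0.8 m/s and contact force between the fingers and block_b below 0.1 N) or (linear speed of block_c above 0.8 m/s and contact force between the fingers and block_c below 0.1 N) or (linear speed of gauge above 0.8 m/s and contact force between the fingers and gauge below 0.1 N)).
It also fails if it takes over 72 s, if anything falls off the work surface, if the arm or the gripper's body presses on something with over 40 N, if the wrist force passes 120 N, or if a joint passes its speed limit or range.

## Robot

A 7-joint arm with a two-finger parallel gripper is mounted at the origin on the work surface. World frame = base frame: x ahead of the robot, y to its left, z up, the work surface at z = 0. Lengths are in m, angles in degrees, forces in N, time in s.
With the tool pointing down it reaches from about 0.4 to 0.9 m from the base axis. Payload 5.5 kg.
Tool frame: the origin (TCP) lies on the centre line of the jaws, within the pads' length; the fingertips stand 14 mm ahead of it and the grasp point (between the pads) lies 5 mm behind it (ctrl.tip_reach is the distance from the TCP to the fingertips, in m); z points along the fingers, y is the line along which they close (so a half turn about z gives the same grasp; the last joint's range is limited). The gripper opens to 92 mm and grips with 3 to 60 N. Pads are 19 mm wide; open, the fingers measure 130 mm over their backs; the gripper's body (75 mm by 190 mm) begins 47 mm behind the grasp point.
Start: joints at [-61.868, 28.699, -24.465, 88.831, 12.651, 65.22, -12.049], TCP at [0.147, 0.633, 0.241] pointing down, gripper open.
Joint ranges: [-164.97, 164.97], [-17.58, 116.51], [-87.97, 89.64], [11.32, 138.91], [-80.73, 260.73], [10.89, 115.49], [-147.41, 147.41]. Speed limits (degrees/s): [147.25, 147.25, 180, 180, 180, 180, 180].

## Interface

Orientations are given as [roll, pitch, yaw] about the fixed x, y, z axes, in that order (R = Rz(yaw) Ry(pitch) Rx(roll)).
In Python, from plant import ctrl gives the robot as it stands.
- The arm moves only by the shell command python3 -m pendant 'ROWS' [OPENING] [FORCE]. ROWS is JSON, a list of rows, each a list of 2 entries, a list of its own where there are three numbers: the shift along the world's x, y, z as a fraction of full scale, then the turn about the world's z as a fraction of full scale. A call has 1 to 20 rows; each row is the pose to reach, as a shift and turn from the pose commanded when the call began, turning the shorter way round; what a row does not reach only later rows make up. Full scale, the value 1, is 250 mm for a shift and 360 degrees for a turn. A row lasts 1/12 s, in which the tool goes at most 41.7 mm and 7.16 degrees, less where a joint would pass 70% of its speed; a pose out of reach is approached as far as the arm can. A call with a number of a shift or a turn outside -1 to 1 is refused whole. A call with a gripper value outside its range is refused whole. OPENING is the opening, from 0 (shut) to 1 (fully open), set as the call begins (- or left out, the last holds). The fingers move at their own pace and stop on an object; FORCE is the grip in N (left out, the last holds). Time passes only in rows, so rows that repeat a pose let the fingers close. It gives the time, the measured TCP pose, the force, the opening and the grip force at its end, in the units of the state.
- ctrl.read_state(): the state, without advancing time (a new reading comes with each control period).
- ctrl.capture(name): name is "side" or "top" or "wrist"; returns the picture (420x560x3 uint8, blue, green, red); there is no depth.
- ctrl.get_calibration(name): a dict with "K" (3x3 intrinsics, pixels), "world_to_cam" (4x4, takes a point from world to camera coordinates); the wrist camera has in their place "tool_from_camera" (4x4, takes a point from camera to tool coordinates, whose origin is the TCP and whose axes are the flange's). Camera axes: x right, y up, looking along -z (the intrinsics and any distortion apply to the point x, -y, -z); pixel columns grow to the right and rows downward; lengths in m; the calibration is good to about 2 mm. A picture is of the moment at which its call begins: read the wrist's pose just before it. get_calibration takes no time and is no camera call.
- ctrl.sign_off(): hands the job in; it is judged then, once.
The state is a dict: "t": time; "joints": joint angles; "joint_vel": joint speeds; "tau": joint torques, N m; "eef_pos": TCP position; "eef_rot": TCP orientation; "ft_force": force on the tool from outside, world axes, zero at the start; "ft_torque": the same for the moment, N m; "grip_width": finger opening in m; "grasp_force": force on a finger pad.
Only numpy, scipy, OpenCV 4.12 (cv2) and the standard library are available. Lean on these libraries where they do the work, as an engineer would, in place of code of your own. Each camera call takes 0.05 s, during which the arm holds its last target. There are 200 camera calls.

## Working session

There is one attempt and no reset: what is moved stays moved. The work goes in short steps, Python scripts to look and compute and a shell command to move; the robot and the scene stay as the last step left them, time stands still between calls to the robot, and variables do not carry over. Pictures are saved under pics/ and viewed, at most 11 in all, crops included, and the job is handed in when it is done.

```bash
mkdir -p pics; ls
python3 - <<'E'
from plant import ctrl
import cv2,numpy as np
for n in("top","side"):
    cv2.imwrite(f"pics/{n}0.png",ctrl.capture(n))
    c=ctrl.get_calibration(n);print(n,{k:np.round(v,4).tolist() if not isinstance(v,(str,dict)) else v for k,v in c.items()})
print(ctrl.get_calibration("wrist"))
s=ctrl.read_state();print(s)
E
```

```text
pics
top {'K': [[489.7064, 0.0, 280.4255], [0.0, 489.7064, 208.1329], [0.0, 0.0, 1.0]], 'world_to_cam': [[0.0143, -0.9998, 0.0127, -0.0251], [0.9928, 0.0157, 0.1184, -0.5232], [-0.1186, 0.0109, 0.9929, -1.1026], [0.0, 0.0, 0.0, 1.0]]}
side {'K': [[386.2976, 0.0, 276.5535], [0.0, 386.2976, 208.2395], [0.0, 0.0, 1.0]], 'world_to_cam': [[0.9411, -0.338, -0.0085, -0.4851], [0.2442, 0.662, 0.7086, -0.2109], [-0.2339, -0.6689, 0.7056, -1.0477], [0.0, 0.0, 0.0, 1.0]]}
{'K': array([[315.3720957 ,   0.        , 285.78135076],
       [  0.        , 315.3720957 , 209.38426324],
       [  0.        ,   0.        ,   1.        ]]), 'tool_from_camera': array([[-5.51374214e-05,  9.65923681e-01,  2.58827046e-01,
         6.90605481e-02],
       [ 9.99999998e-01,  4.80718281e-05,  3.36274909e-05,
         4.68456213e-04],
       [ 2.00393005e-05,  2.58827048e-01, -9.65923682e-01,
        -1.44017098e-01],
       [ 0.00000000e+00,  0.00000000e+00,  0.00000000e+00,
         1.00000000e+00]])}
{'t': 0.1, 'joints': array([-61.86663806,  28.74813073, -24.45371258,  88.88591135,
        12.65305645,  65.22158213, -12.04943975]), 'joint_vel': array([ 0.04884886, -0.19382066, -0.00278628, -0.04677606,  0.01244607,
       -0.06222833,  0.00715608]), 'tau': array([-1.04489224e-02, -5.67869425e+01, -5.83787352e+00, -2.79911703e+01,
       -6.89444924e-02,  2.41694483e-02,  3.79691414e-05]), 'eef_pos': array([0.14672325, 0.63258756, 0.23978143]), 'eef_rot': array([-1.79898049e+02, -8.55658397e-04,  1.66950006e+02]), 'ft_force': array([ 0.4148622 , -1.04914383,  0.29800326]), 'ft_torque': array([ 0.0225352 , -0.02786343,  0.03441864]), 'grasp_force': 0.0, 'grip_width': 0.09158302683841306}
```

View pics/top0.png

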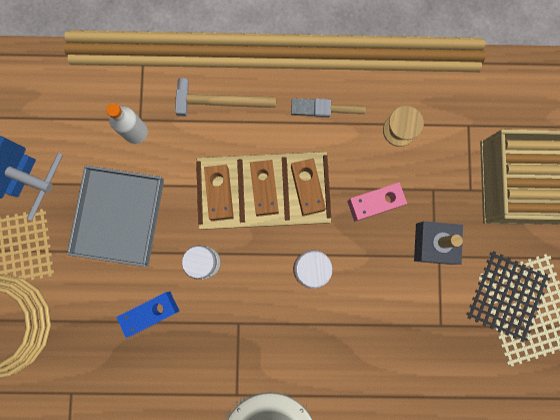

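View pics/side0.png

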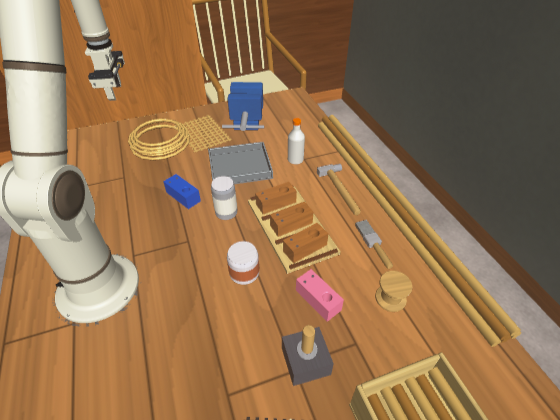

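The top view shows the board at cols 200–330, rows 155–228, with holes near (217,180), (263,175) and (305,176). The tray is at about (116,217), and the stand and gauge at about (441,243). In the side view the gauge stands upright in its stand.

```bash
cat > h.py <<'E'
from plant import ctrl
import cv2,numpy as np
from scipy.spatial.transform import Rotation as R
def cam(n):
    c=ctrl.get_calibration(n)
    if n!="wrist": T=np.linalg.inv(c["world_to_cam"])
    else:
        s=ctrl.read_state();W=np.eye(4);W[:3,:3]=R.from_euler("xyz",s["eef_rot"],degrees=True).as_matrix();W[:3,3]=s["eef_pos"]
        T=W@c["tool_from_camera"]
    return c["K"],T
def ray(c,px,z):
    K,T=c;d=T[:3,:3]@np.array([(px[0]-K[0,2])/K[0,0],-(px[1]-K[1,2])/K[1,1],-1.]);o=T[:3,3]
    return o+d*(z-o[2])/d[2]
def proj(c,p):
    K,T=c;q=np.linalg.inv(T)@np.append(p,1);return K[0,0]*q[0]/-q[2]+K[0,2],K[1,1]*-q[1]/-q[2]+K[1,2]
E
python3 - <<'E'
from h import *
im=cv2.imread("pics/top0.png");c=cam("top")
cv2.imwrite("pics/crop.png",cv2.resize(im[145:240,190:340],None,fx=5,fy=5,interpolation=cv2.INTER_CUBIC))
hsv=cv2.cvtColor(im,cv2.COLOR_BGR2HSV)
for n,m,z in(("stand",cv2.inRange(im,(25,20,20),(75,65,65)),.06),("tray",cv2.inRange(hsv,(90,10,50),(125,90,190)),.035)):
    m=cv2.morphologyEx(m,cv2.MORPH_OPEN,np.ones((3,3)))
    for k in cv2.findContours(m,0,2)[0]:
        if cv2.contourArea(k)>500:
            r=cv2.minAreaRect(k);print(n,r,ray(c,r[0],z).round(3),[ray(c,p,z).round(3)[:2].tolist() for p in cv2.boxPoints(r)])
for p,z in(((457,240),.148),((443,243),.06),((217,180),.065),((263,175),.065),((305,176),.065)):print(p,ray(c,p,z).round(3))
E
```

```text
tray ((441.7360534667969, 242.69541931152344), (40.61082077026367, 39.470863342285156), 4.085616588592529) [ 0.449 -0.389  0.035] [[0.407, -0.338], [0.497, -0.346], [0.492, -0.44], [0.401, -0.431]]
tray ((115.281005859375, 215.7345733642578), (81.39336395263672, 91.95025634765625), 10.37584400177002) [0.5   0.361 0.035] [[0.411, 0.466], [0.621, 0.441], [0.59, 0.255], [0.381, 0.283]]
tray ((311.0, 107.0), (16.0, 38.0), 90.0) [ 0.765 -0.086  0.035] [[0.784, -0.041], [0.786, -0.131], [0.747, -0.131], [0.745, -0.041]]
(457, 240) [ 0.449 -0.382  0.148]
(443, 243) [ 0.447 -0.383  0.06 ]
(217, 180) [0.581 0.127 0.065]
(263, 175) [0.594 0.024 0.065]
(305, 176) [ 0.594 -0.071  0.065]
```

View pics/crop.png

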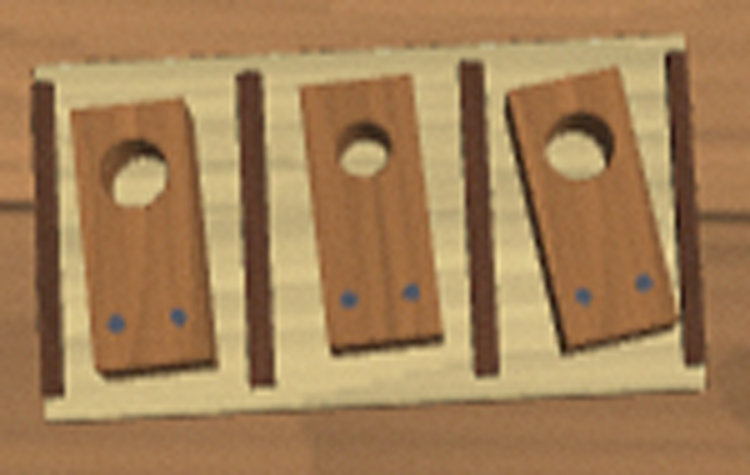

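The crop shows three brown blocks with holes at the far end; the middle one looks smaller. In the crop the holes are at (134,173), (364,150) and (579,147). Next I move towards the stand.

```bash
python3 -m pendant '[[[0.2,-0.15,0],0.01],[[0.5,-0.4,0],0.036],[[0.8,-0.7,0],0.036],[[1,-0.9,0],0.036],[[1,-1,0],0.036],[[1,-1,0],0.036],[[1,-1,0],0.036],[[1,-1,0],0.036],[[1,-1,0],0.036],[[1,-1,0],0.036]]' 1
python3 -m pendant '[[[0.1,-1,0],0],[[0.1,-1,0],0],[[0.1,-1,0],0],[[0.1,-1,0],0],[[0.1,-1,0],0],[[0.1,-1,0],0],[[0.1,-1,0],0]]'
python3 -m pendant '[[[0,-1,0],0],[[0,-1,0],0],[[0,-1,0],0],[[0,-1,0],0],[[0,-1,0],0],[[0,-1,0],0],[[0,-1,0],0]]'
python3 -m pendant '[[[0,-1,0],0],[[0,-1,0],0],[[0,-1,0],0],[[0,-1,0],0],[[0,-1,0],0],[[0,-1,0],0],[[0,-1,0],0],[[0,-1,0],0]]'
python3 - <<'E'
from h import *
c=cam("wrist");im=ctrl.capture("wrist");cv2.imwrite("pics/w1.png",im)
print(proj(c,[.448,-.383,.148]),proj(c,[.448,-.383,.06]))
E
```

```text
t: 0.93
eef_pos: [0.4018, 0.3769, 0.2401]
eef_rot: [-179.8, 0.1, 179.3]
ft_force: [-0.8, -1.0, 0.3]
grip_width: 0.0917
grasp_force: 0.0
t: 1.52
eef_pos: [0.4219, 0.1254, 0.2402]
eef_rot: [-179.8, -0.1, 179.4]
ft_force: [0.3, -0.4, -0.5]
grip_width: 0.0916
grasp_force: 0.0
t: 2.1
eef_pos: [0.4212, -0.1243, 0.2409]
eef_rot: [-179.8, 0.0, 179.4]
ft_force: [0.9, -0.6, -0.6]
grip_width: 0.0917
grasp_force: 0.0
t: 2.77
eef_pos: [0.4213, -0.3684, 0.2399]
eef_rot: [180.0, -0.1, 179.7]
ft_force: [-0.2, 0.9, -1.0]
grip_width: 0.0917
grasp_force: 0.0
(np.float64(267.3158047823486), np.float64(248.78152569044028)) (np.float64(271.9652262715574), np.float64(217.69783990172806))
```

View pics/w1.png

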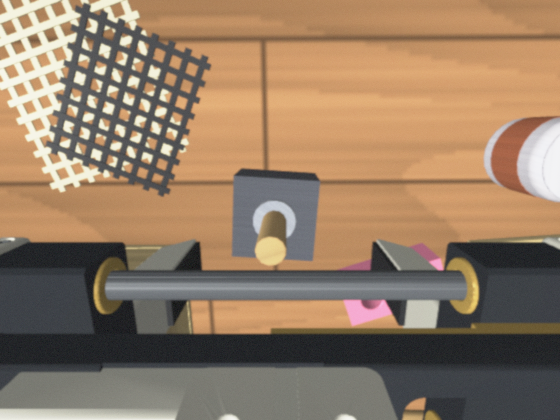

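The wrist view shows the handle top at (271,251) and the collar at (274,218), 2–3 mm to +y of the estimate. I go down and grip.

```bash
python3 -m pendant '[[[0.107,-0.048,-0.05],0],[[0.107,-0.048,-0.15],0],[[0.107,-0.048,-0.3],0],[[0.107,-0.048,-0.45],0],[[0.107,-0.048,-0.54],0],[[0.107,-0.048,-0.54],0],[[0.107,-0.048,-0.54],0],[[0.107,-0.048,-0.54],0]]' 1
python3 -m pendant '[[[0,0,0],0],[[0,0,0],0],[[0,0,0],0],[[0,0,0],0],[[0,0,0],0],[[0,0,0],0],[[0,0,0],0],[[0,0,0],0]]' 0 30
python3 - <<'E'
from h import *
cv2.imwrite("pics/w2.png",ctrl.capture("wrist"))
E
```

```text
t: 3.48
eef_pos: [0.4501, -0.3781, 0.1073]
eef_rot: [-180.0, 0.1, -180.0]
ft_force: [-0.2, -0.4, 0.1]
grip_width: 0.0917
grasp_force: 0.0
t: 4.15
eef_pos: [0.4484, -0.3788, 0.1057]
eef_rot: [180.0, -0.0, 179.9]
ft_force: [0.5, 0.0, 0.4]
grip_width: 0.0432
grasp_force: 0.0
```

View pics/w2.png

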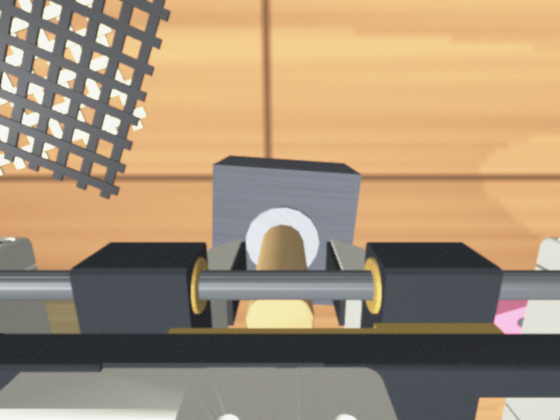

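The handle sits well between the still-closing jaws (collar at (282,243)). I finish the grip and measure the gauge's offset in the hand.

```bash
python3 -m pendant '[[[0,0,0],0],[[0,0,0],0],[[0,0,0],0],[[0,0,0],0],[[0,0,0],0],[[0,0,0],0]]' 0 30
python3 - <<'E'
from h import *
c=cam("wrist");im=ctrl.capture("wrist");t=ctrl.read_state()["eef_pos"]
# collar: bright low-saturation disc around stand
hsv=cv2.cvtColor(im,cv2.COLOR_BGR2HSV);m=cv2.inRange(hsv,(0,0,130),(180,60,255));m[:195]=0;m[268:]=0;m[:,:240]=0;m[:,330:]=0
k=max(cv2.findContours(m,0,2)[0],key=cv2.contourArea)
x,y,w,h=cv2.boundingRect(k);print(x,y,w,h,t)
print("top edge",ray(c,(x+w/2,y),.066),"L",ray(c,(x,y+h-5),.066),"R",ray(c,(x+w,y+h-5),.066))
(cx,cy),r=cv2.minEnclosingCircle(k);print(cx,cy,r,ray(c,(cx,cy),.066), proj(c,[t[0],t[1],.066]))
E
```

```text
t: 4.7
eef_pos: [0.4485, -0.3791, 0.1058]
eef_rot: [-180.0, 0.0, 179.9]
ft_force: [-0.4, -3.0, -0.7]
grip_width: 0.0257
grasp_force: 29.9
240 195 90 73 [ 0.44845502 -0.37903811  0.1057446 ]
top edge [ 0.41987964 -0.379132    0.066     ] L [ 0.46379253 -0.40768676  0.066     ] R [ 0.46388854 -0.35079952  0.066     ]
284.5 231.0 57.2386360168457 [ 0.44250778 -0.37949569  0.066     ] (np.float64(285.2665533845667), np.float64(240.1019656811021))
```

```bash
python3 -m pendant '[[[0,0,0.08],0],[[0,0,0.2],0],[[0,0,0.35],0],[[0,0,0.5],0],[[0,0,0.5],0],[[0.15,0.1,0.5],0],[[0.3,0.2,0.5],0],[[0.45,0.32,0.5],0],[[0.6,0.45,0.5],0],[[0.75,0.6,0.5],0],[[0.75,0.75,0.5],0],[[0.75,0.88,0.5],0],[[0.75,1,0.5],0],[[0.75,1,0.5],0]]'
python3 -m pendant '[[[0,0.15,0],0],[[0,0.3,0],0],[[0,0.45,0],0],[[0,0.6,0],0],[[0,0.66,0],0],[[0,0.68,0],0],[[0,0.68,0],0],[[0,0.68,0],0],[[0,0.68,0],0],[[0,0.68,0],0]]'
python3 - <<'E'
from h import *
c=cam("wrist");im=ctrl.capture("wrist");cv2.imwrite("pics/w3.png",im)
print(c[1][:3,3],ctrl.read_state()["eef_pos"])
for p in([.581,.127,.065],[.594,.024,.065],[.594,-.071,.065]):print(proj(c,p))
E
```

```text
t: 5.92
eef_pos: [0.6368, -0.1135, 0.2287]
eef_rot: [179.4, -0.2, -179.3]
ft_force: [0.6, 3.7, -4.0]
grip_width: 0.0256
grasp_force: 29.9
t: 6.75
eef_pos: [0.6359, 0.0385, 0.2305]
eef_rot: [-179.9, -0.0, 179.7]
ft_force: [-0.4, -0.1, -3.3]
grip_width: 0.0257
grasp_force: 29.9
[0.56704206 0.03940155 0.37453529] [0.63599017 0.03889637 0.23056912]
(np.float64(377.57003680753087), np.float64(139.64637503324525))
(np.float64(270.4120590504395), np.float64(153.8864149409344))
(np.float64(172.596562039768), np.float64(154.36688232152542))
```

View pics/w3.png

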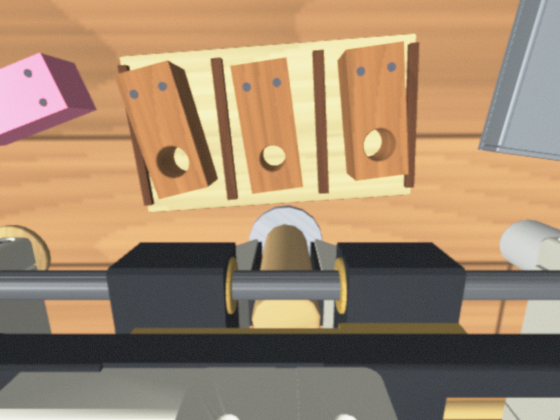

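The wrist view shows the three blocks with holes near (172,160), (274,157) and (379,143), and the collar around (286,238). I enlarge it for accurate centres.

Run:
```python
from h import *
im=cv2.imread("pics/w3.png")
a=cv2.resize(im[120:190,140:410],None,fx=2.9,fy=2.9,interpolation=cv2.INTER_CUBIC)
b=cv2.resize(im[195:275,240:335],None,fx=4,fy=4,interpolation=cv2.INTER_CUBIC)
o=np.zeros((a.shape[0]+b.shape[0],a.shape[1],3),np.uint8);o[:a.shape[0]]=a;o[a.shape[0]:,:b.shape[1]]=b
cv2.imwrite("pics/w3c.png",o);print(o.shape,a.shape)
```

```text
(523, 783, 3) (203, 783, 3)
```

View pics/w3c.png

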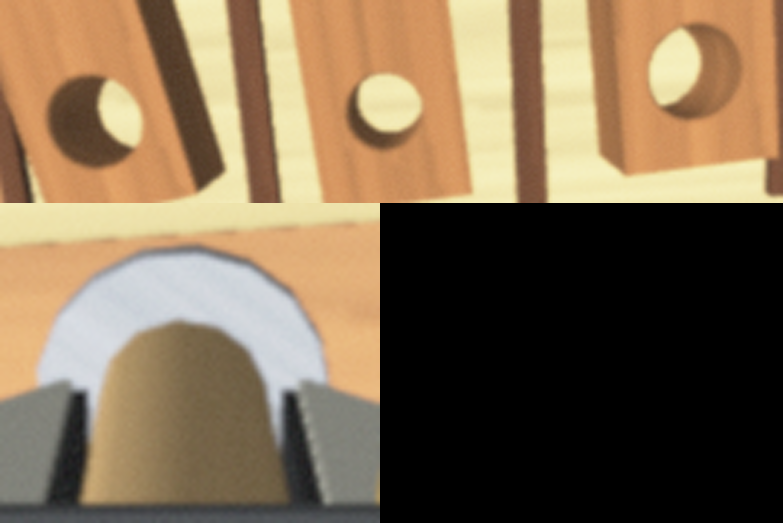

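Crop centres: right hole (172.8,161.7), middle (272.6,158.3) with a bore of about 25 mm, left (380,144.5). The collar centre is at col 285.6 with its top edge at row 206.

Run:
```python
from h import *
c=cam("wrist");t=ctrl.read_state()["eef_pos"];print(t)
zc=t[2]+.005-.044
e=ray(c,(285.6,206),zc);print("collar",e[0]+.023-t[0],e[1]-t[1])
for n,p in(("L",(380,144.5)),("M",(272.6,158.3)),("R",(172.8,161.7))):
    q=ray(c,p,.065);print(n,q.round(4),(q-t)[:2].round(4),((q-t)/.25).round(3))
    print(proj(c,[*q[:2],.065]))
```

```text
[0.63599017 0.03889637 0.23056912]
collar 0.0009648395744700222 0.00032665355082751174
L [0.5856 0.1301 0.065 ] [-0.0503  0.0912] [-0.201  0.365 -0.662]
(np.float64(380.0), np.float64(144.49999999999994))
M [0.5984 0.0265 0.065 ] [-0.0376 -0.0124] [-0.151 -0.05  -0.662]
(np.float64(272.6), np.float64(158.3000000000001))
R [ 0.6012 -0.0711  0.065 ] [-0.0348 -0.11  ] [-0.139 -0.44  -0.662]
(np.float64(172.79999999999998), np.float64(161.69999999999993))
```

```bash
python3 -m pendant '[[[-0.1,0.12,0],0],[[-0.205,0.25,0],0],[[-0.205,0.364,0],0],[[-0.205,0.364,-0.1],0],[[-0.205,0.364,-0.2],0],[[-0.205,0.364,-0.264],0],[[-0.205,0.364,-0.264],0],[[-0.205,0.364,-0.264],0],[[-0.205,0.364,-0.264],0]]'
python3 -m pendant '[[[0,0,-0.02],0],[[0,0,-0.035],0],[[0,0,-0.05],0],[[0,0,-0.06],0],[[0,0,-0.07],0],[[0,0,-0.08],0],[[0,0,-0.08],0],[[0,0,-0.08],0]]'
```

```text
t: 7.55
eef_pos: [0.5859, 0.1316, 0.1659]
eef_rot: [180.0, 0.1, 179.8]
ft_force: [0.2, 0.1, -2.4]
grip_width: 0.0255
grasp_force: 30.0
t: 8.22
eef_pos: [0.5846, 0.1318, 0.1445]
eef_rot: [-180.0, -0.0, 179.9]
ft_force: [0.5, -1.6, -3.7]
grip_width: 0.0255
grasp_force: 30.0
```

```bash
python3 -m pendant '[[[0,-0.008,-0.01],0],[[0,-0.008,-0.02],0],[[0,-0.008,-0.03],0],[[0,-0.008,-0.04],0],[[0,-0.008,-0.05],0],[[0,-0.008,-0.05],0]]'
```

```text
t: 8.72
eef_pos: [0.5843, 0.1303, 0.1315]
eef_rot: [-180.0, -0.1, 179.9]
ft_force: [-1.8, -0.5, -3.0]
grip_width: 0.0256
grasp_force: 30.0
```

```bash
python3 -m pendant '[[[0,0,-0.015],0],[[0,0,-0.03],0],[[0,0,-0.045],0],[[0,0,-0.06],0],[[0,0,-0.07],0],[[0,0,-0.07],0],[[0,0,-0.07],0]]'
```

```text
t: 9.3
eef_pos: [0.5846, 0.1302, 0.1144]
eef_rot: [-180.0, -0.0, 179.9]
ft_force: [0.6, 0.5, -2.5]
grip_width: 0.0253
grasp_force: 30.0
```

The gauge passes at left (40 mm in, no force). Now the middle.

```bash
python3 -m pendant '[[[0,0,0.06],0],[[0,0,0.15],0],[[0,0,0.24],0],[[0,0,0.25],0],[[0.025,-0.1,0.25],0],[[0.051,-0.22,0.25],0],[[0.051,-0.34,0.25],0],[[0.051,-0.416,0.25],0],[[0.051,-0.416,0.23],0],[[0.051,-0.416,0.19],0],[[0.051,-0.416,0.18],0],[[0.051,-0.416,0.18],0]]'
python3 -m pendant '[[[0,0,-0.01],0],[[0,0,-0.02],0],[[0,0,-0.03],0],[[0,0,-0.03],0],[[0,0,-0.03],0]]'
```

```text
t: 10.3
eef_pos: [0.5961, 0.028, 0.1578]
eef_rot: [180.0, -0.2, -180.0]
ft_force: [-0.3, -0.1, -2.8]
grip_width: 0.0253
grasp_force: 30.0
t: 10.72
eef_pos: [0.5974, 0.0265, 0.1521]
eef_rot: [-180.0, -0.0, 179.9]
ft_force: [-0.5, 0.2, -2.2]
grip_width: 0.0258
grasp_force: 30.0
```

```bash
python3 -m pendant '[[[0,0,-0.006],0],[[0,0,-0.012],0],[[0,0,-0.018],0],[[0,0,-0.022],0],[[0,0,-0.022],0],[[0,0,-0.022],0]]'
```

```text
t: 11.22
eef_pos: [0.5971, 0.0259, 0.1467]
eef_rot: [-180.0, -0.0, 179.9]
ft_force: [-2.4, -0.9, -0.6]
grip_width: 0.0254
grasp_force: 30.0
```

```bash
python3 -m pendant '[[[0,0,-0.003],0],[[0,0,-0.006],0],[[0,0,-0.006],0],[[0,0,-0.006],0]]'
```

```text
t: 11.55
eef_pos: [0.5974, 0.0259, 0.1462]
eef_rot: [-180.0, -0.0, 179.9]
ft_force: [-4.5, -1.2, 6.8]
grip_width: 0.0257
grasp_force: 30.0
```

Stopped in the middle, 8.8 mm in with about 9 N, so that block is tight. Now the right one.

```bash
python3 -m pendant '[[[0,0,0],0],[[0,0,0],0],[[0,0,0.06],0],[[0,0,0.13],0],[[0,0,0.14],0],[[0.011,-0.12,0.14],0],[[0.011,-0.26,0.14],0],[[0.011,-0.389,0.14],0],[[0.011,-0.389,0.11],0],[[0.011,-0.389,0.07],0],[[0.011,-0.389,0.06],0],[[0.011,-0.389,0.06],0]]'
python3 -m pendant '[[[0,0,-0.015],0],[[0,0,-0.03],0],[[0,0,-0.045],0],[[0,0,-0.06],0],[[0,0,-0.075],0],[[0,0,-0.09],0],[[0,0,-0.1],0],[[0,0,-0.1],0]]'
```

```text
t: 12.55
eef_pos: [0.5992, -0.069, 0.1583]
eef_rot: [179.9, -0.2, -180.0]
ft_force: [0.7, 0.0, -2.6]
grip_width: 0.0255
grasp_force: 30.0
t: 13.22
eef_pos: [0.5998, -0.071, 0.1345]
eef_rot: [180.0, -0.1, 179.9]
ft_force: [0.4, -0.1, -3.4]
grip_width: 0.0255
grasp_force: 30.0
```

```bash
python3 -m pendant '[[[0,0,-0.015],0],[[0,0,-0.03],0],[[0,0,-0.045],0],[[0,0,-0.06],0],[[0,0,-0.075],0],[[0,0,-0.08],0],[[0,0,-0.08],0],[[0,0,-0.08],0]]'
```

```text
t: 13.88
eef_pos: [0.6003, -0.0711, 0.1151]
eef_rot: [-180.0, -0.0, 179.9]
ft_force: [0.6, -0.2, -3.0]
grip_width: 0.0257
grasp_force: 30.0
```

The right block passes. Returning the gauge to the stand.

```bash
python3 -m pendant '[[[0,0,0.08],0],[[0,0,0.2],0],[[0,0,0.33],0],[[0,0,0.42],0],[[-0.03,-0.13,0.42],0],[[-0.08,-0.28,0.42],0],[[-0.15,-0.43,0.42],0],[[-0.22,-0.57,0.42],0],[[-0.3,-0.7,0.42],0],[[-0.4,-0.83,0.42],0],[[-0.4,-1,0.42],0],[[-0.4,-1,0.42],0]]'
python3 -m pendant '[[[-0.1,-0.1,0],0],[[-0.207,-0.232,0],0],[[-0.207,-0.232,0],0],[[-0.207,-0.232,-0.1],0],[[-0.207,-0.232,-0.22],0],[[-0.207,-0.232,-0.24],0],[[-0.207,-0.232,-0.24],0],[[-0.207,-0.232,-0.24],0],[[-0.207,-0.232,-0.24],0]]'
```

```text
t: 14.88
eef_pos: [0.496, -0.3321, 0.2213]
eef_rot: [-179.6, 0.0, 179.2]
ft_force: [0.8, -1.9, -2.2]
grip_width: 0.0255
grasp_force: 30.0
t: 15.63
eef_pos: [0.4497, -0.3797, 0.162]
eef_rot: [-179.9, 0.1, 179.9]
ft_force: [0.3, 0.8, -2.1]
grip_width: 0.0258
grasp_force: 30.0
```

```bash
python3 -m pendant '[[[0,0,-0.04],0],[[0,0,-0.08],0],[[0,0,-0.12],0],[[0,0,-0.16],0],[[0,0,-0.2],0],[[0,0,-0.21],0],[[0,0,-0.21],0],[[0,0,-0.21],0]]'
```

```text
t: 16.3
eef_pos: [0.4485, -0.3791, 0.1074]
eef_rot: [180.0, -0.0, 179.9]
ft_force: [-0.1, -0.2, -2.7]
grip_width: 0.0256
grasp_force: 30.0
```

```bash
python3 -m pendant '[[[0,0,-0.006],0],[[0,0,-0.006],0],[[0,0,-0.006],0]]'
python3 -m pendant '[[[0,0,0],0],[[0,0,0],0],[[0,0,0],0],[[0,0,0],0],[[0,0,0],0],[[0,0,0],0],[[0,0,0],0],[[0,0,0],0],[[0,0,0],0],[[0,0,0],0]]' 0.9
python3 -m pendant '[[[0,0,0.05],0],[[0,0,0.15],0],[[0,0,0.3],0],[[0,0,0.42],0],[[0,0,0.5],0],[[0,0,0.5],0]]'
python3 - <<'E'
from h import *
c=cam("wrist");im=ctrl.capture("wrist");cv2.imwrite("pics/w4.png",im)
print(ctrl.read_state()["eef_pos"],proj(c,[.4495,-.379,.148]),proj(c,[.4495,-.379,.066]))
c=cam("top");f=lambda x,y:ray(c,(190+x/5-.4,145+y/5-.4),.065)[:2]
h,d=f(364,150),f(380,296);u=h-d;print("th",np.degrees(np.arctan2(u[1],u[0])))
q=[f(*p) for p in((300,88),(412,75),(442,335),(332,347))];u2=(q[0]+q[1]-q[2]-q[3]);th=np.arctan2(u2[1],u2[0])
print(np.degrees(th),"ctr top",np.mean(q,0),"hole",h,"ctr",np.array([.5984,.0265])-.028*np.array([np.cos(th),np.sin(th)]))
E
```

```text
t: 16.55
eef_pos: [0.4486, -0.3791, 0.1064]
eef_rot: [-180.0, 0.0, 179.9]
ft_force: [0.8, -0.1, -2.3]
grip_width: 0.0255
grasp_force: 30.0
t: 17.38
eef_pos: [0.4485, -0.3791, 0.1062]
eef_rot: [180.0, -0.0, 179.9]
ft_force: [-0.7, -0.1, -0.3]
grip_width: 0.082
grasp_force: 0.0
t: 17.88
eef_pos: [0.451, -0.3813, 0.2378]
eef_rot: [-179.7, 0.5, 179.9]
ft_force: [1.1, -0.9, 1.7]
grip_width: 0.0826
grasp_force: 0.0
[ 0.45003915 -0.38038787  0.23516124] (np.float64(289.00218865591336), np.float64(214.49268741534152)) (np.float64(288.6879520498525), np.float64(191.829401694996))
th 7.226577431843466
7.7749869456038345 ctr top [0.56765385 0.02120451] hole [0.59528956 0.02507635] ctr [0.5706574  0.02271207]
```

View pics/w4.png

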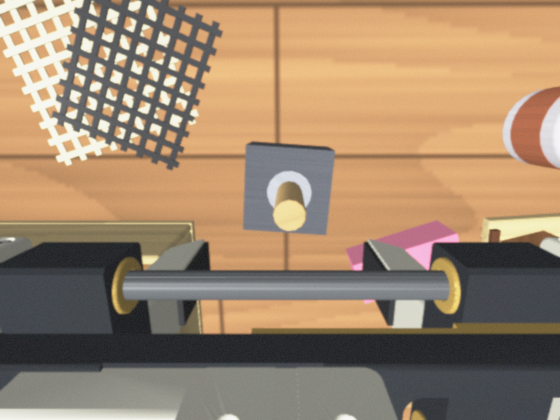

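The gauge stands upright back in its stand, top (289,215) and collar (289,191), as predicted. Now the middle block.

```bash
python3 -m pendant '[[[0.1,0.1,0],0],[[0.2,0.22,0],0.01],[[0.3,0.35,0],0.021],[[0.4,0.48,0],0.021],[[0.488,0.62,0],0.021],[[0.488,0.78,0],0.021],[[0.488,0.94,0],0.021],[[0.488,1,0],0.021]]' 0.8
python3 -m pendant '[[[0,0.15,0],0],[[0,0.3,0],0],[[0,0.45,0],0],[[0,0.58,0],0],[[0,0.606,0],0],[[0,0.606,-0.1],0],[[0,0.606,-0.2],0],[[0,0.606,-0.32],0],[[0,0.606,-0.36],0],[[0,0.606,-0.36],0],[[0,0.606,-0.36],0],[[0,0.606,-0.36],0],[[0,0.606,-0.36],0]]'
python3 - <<'E'
from h import *
c=cam("wrist");im=ctrl.capture("wrist");cv2.imwrite("pics/w5.png",im)
print(ctrl.read_state()["eef_pos"],ctrl.read_state()["eef_rot"])
E
```

```text
t: 18.6
eef_pos: [0.5702, -0.1208, 0.2298]
eef_rot: [179.7, -0.1, -172.1]
ft_force: [-0.5, 1.2, -0.3]
grip_width: 0.073
grasp_force: 0.0
t: 19.68
eef_pos: [0.5718, 0.0223, 0.143]
eef_rot: [-180.0, 0.2, -172.6]
ft_force: [-0.4, -0.3, 0.2]
grip_width: 0.0731
grasp_force: 0.0
[0.57175728 0.02240767 0.14292387] [-1.79992013e+02  1.66015296e-01 -1.72545141e+02]
```

View pics/w5.png

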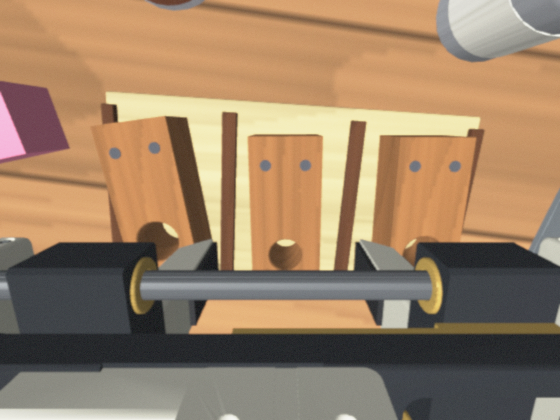

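Jaws are square and central over the block (hole at (286,255), dots (266,166) and (305,166)). Down and grip.

```bash
python3 -m pendant '[[[0,0,-0.08],0],[[0,0,-0.18],0],[[0,0,-0.28],0],[[0,0,-0.35],0],[[0,0,-0.388],0],[[0,0,-0.388],0],[[0,0,-0.388],0]]'
python3 -m pendant '[[[0,0,0],0],[[0,0,0],0],[[0,0,0],0],[[0,0,0],0],[[0,0,0],0],[[0,0,0],0],[[0,0,0],0]]' 0 30
python3 -m pendant '[[[0,0,0.05],0],[[0,0,0.15],0],[[0,0,0.3],0],[[0,0,0.4],0],[[0,0,0.4],0],[[0,0,0.4],0]]'
```

```text
t: 20.32
eef_pos: [0.571, 0.0225, 0.0449]
eef_rot: [-180.0, 0.0, -172.5]
ft_force: [0.6, 0.1, -0.4]
grip_width: 0.0732
grasp_force: 0.0
t: 20.9
eef_pos: [0.5713, 0.0224, 0.0453]
eef_rot: [-180.0, 0.1, -172.5]
ft_force: [-0.9, -0.0, 6.7]
grip_width: 0.0518
grasp_force: 30.0
t: 21.4
eef_pos: [0.5716, 0.0226, 0.1462]
eef_rot: [-180.0, 0.2, -172.5]
ft_force: [-0.4, -0.2, -2.8]
grip_width: 0.0516
grasp_force: 30.0
```

```bash
python3 -m pendant '[[[0,0.08,0],0],[[0,0.2,0],0],[[0,0.34,0],0],[[0,0.48,0],0],[[0,0.62,0],0],[[0,0.76,0],0],[[0,0.9,0],0],[[0,1,0],0]]'
python3 -m pendant '[[[0,0.12,0],-0.015],[[-0.05,0.22,0],-0.03],[[-0.15,0.32,0],-0.04],[[-0.25,0.362,0],-0.04],[[-0.273,0.362,0],-0.04],[[-0.273,0.362,0],-0.04],[[-0.273,0.362,0],-0.04]]'
python3 - <<'E'
from h import *
c=cam("wrist");im=ctrl.capture("wrist");cv2.imwrite("pics/w6.png",im)
print(ctrl.read_state()["eef_pos"],ctrl.read_state()["eef_rot"])
E
```

```text
t: 22.07
eef_pos: [0.5679, 0.2762, 0.142]
eef_rot: [180.0, -0.2, -172.4]
ft_force: [-0.5, 0.3, -3.2]
grip_width: 0.0519
grasp_force: 30.0
t: 22.65
eef_pos: [0.5015, 0.3619, 0.1428]
eef_rot: [-179.9, -0.1, 173.1]
ft_force: [0.8, -0.0, -2.5]
grip_width: 0.0518
grasp_force: 30.0
[0.50281616 0.36130871 0.14318648] [-1.79883097e+02 -2.07991346e-02  1.73002031e+02]
```

View pics/w6.png

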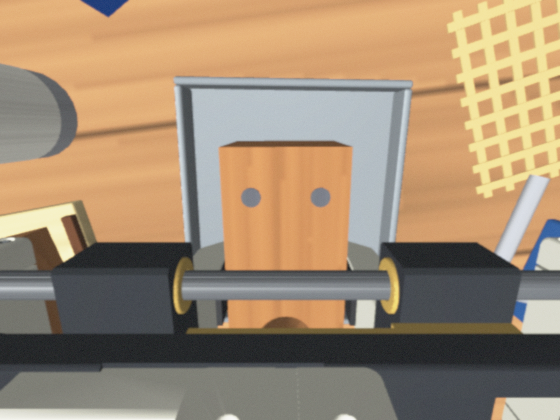

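The block hangs square over the tray (walls at cols 187–400, block at 220–350). Lowering.

```bash
python3 -m pendant '[[[0,0.012,-0.08],0],[[0,0.02,-0.18],0],[[0,0.02,-0.28],0],[[0,0.02,-0.36],0],[[0,0.02,-0.4],0],[[0,0.02,-0.41],0],[[0,0.02,-0.41],0],[[0,0.02,-0.41],0]]'
python3 -m pendant '[[[0,0,-0.006],0],[[0,0,-0.012],0],[[0,0,-0.018],0],[[0,0,-0.018],0],[[0,0,-0.018],0]]'
```

```text
t: 23.37
eef_pos: [0.5036, 0.3679, 0.0427]
eef_rot: [179.9, 0.1, 173.0]
ft_force: [0.6, 0.3, -2.3]
grip_width: 0.0517
grasp_force: 30.0
t: 23.78
eef_pos: [0.5023, 0.3681, 0.0375]
eef_rot: [180.0, 0.0, 173.1]
ft_force: [0.3, -0.3, -2.4]
grip_width: 0.0518
grasp_force: 30.0
```

```bash
python3 -m pendant '[[[0,0,-0.003],0],[[0,0,-0.006],0],[[0,0,-0.008],0],[[0,0,-0.008],0],[[0,0,-0.008],0]]'
```

```text
t: 24.2
eef_pos: [0.5024, 0.3682, 0.0363]
eef_rot: [180.0, 0.0, 173.1]
ft_force: [-2.9, -1.0, 6.4]
grip_width: 0.0519
grasp_force: 30.0
```

On the floor. Release, rise, and check.

```bash
python3 -m pendant '[[[0,0,0],0],[[0,0,0],0],[[0,0,0],0],[[0,0,0],0],[[0,0,0],0],[[0,0,0],0]]' 0.78
python3 -m pendant '[[[0,0,0.05],0],[[0,0,0.15],0],[[0,0,0.3],0],[[0,0,0.45],0],[[0,0,0.6],0],[[0,0,0.8],0],[[0,0,0.9],0],[[0,0,0.9],0],[[0,0.2,0.9],0],[[0,0.4,0.9],0],[[0,0.6,0.9],0],[[0,0.8,0.9],0],[[0,1,0.9],0],[[0,1,0.9],0],[[0,1,0.9],0],[[0,1,0.9],0]]'
python3 - <<'E'
from h import *
cv2.imwrite("pics/top1.png",ctrl.capture("top"))
E
```

```text
t: 24.7
eef_pos: [0.5023, 0.368, 0.0351]
eef_rot: [-180.0, -0.0, 173.1]
ft_force: [0.1, -0.5, 0.4]
grip_width: 0.0717
grasp_force: 0.0
t: 26.03
eef_pos: [0.4992, 0.6209, 0.2576]
eef_rot: [-179.9, -0.2, 173.4]
ft_force: [0.1, -1.1, -0.7]
grip_width: 0.0712
grasp_force: 0.0
```

View pics/top1.png

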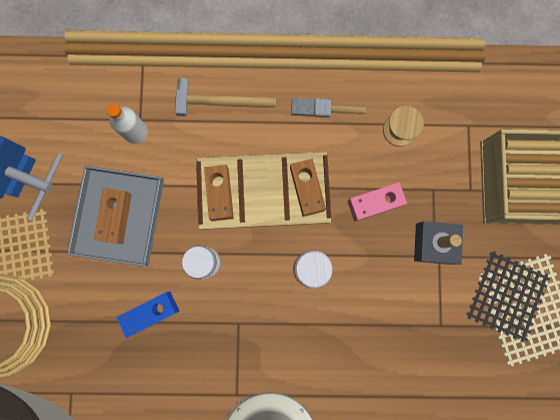

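The tight block lies flat in the tray at (112,215), the other two are in their places, the gauge is in the stand at (442,243), and the bystanders have not moved.

```bash
python3 -c "
from plant import ctrl
print(ctrl.sign_off())"
```

```text
the job is handed in; nothing more can be done
None
```

The job is handed in: the gauge went in about 40 mm at left and right and was stopped about 9 mm in at the middle, so the middle block now lies flat in the reject tray, the other two are in their places, and the gauge is back upright in its stand.

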